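# Clear the roll and hold the label dispenser's cover open at its pointer

## Task

The rollers of the label dispenser are to be inspected: first slide the roll of label tape up off the spindle on the dispenser's cover and lay it flat in the steel tray, without dropping it and before the cover is raised. Then swing the cover up by the tab on its front edge until it lies parallel to the pointer arm on the dispenser's left side, and finish while still holding it there, because it falls shut when let go. Do not shift the pointer, and leave the vial, the bottle and the dose cups standing where they are.

Things in the scene. Friction and masses are not known exactly. Their poses are not given: they have to be found in the camera images.
- labeller: label dispenser, fixed: an open white housing 150 (x) x 130 (y) mm, 55 high, with rollers inside. Origin under the housing's centre on the bench; x points to its rear, where the cover is hinged, y to its left side, where the quadrant with the pointer stands (out to y = 84 mm), z up. The quadrant is a thin steel arc of radius 88 mm about the hinge axis with a dark tick every 10 degrees.
- cover_hinge (a point): middle of the cover's hinge axis, fixed on the housing 70 mm behind its centre, 59 mm above the bench; the axis runs along the housing's y
- cover (a joint): angle of the grey cover, rad: 0 closed (level), grows as the front edge rises, to 1.6. The cover is a plate 142 x 130 x 6 mm of about 0.3 kg that turns freely and falls shut under its own weight.
- cover_tab (a point): centre of the grip tab on the front edge of the cover: an upright disc 24 mm across and 16 mm thick, its flat sides facing the housing's left and right (+-y), 175 mm from the hinge axis at the cover's mid-width; pinched across its 16 mm it can turn between the fingers. With the cover closed it stands 30 mm clear in front of the housing, 59 mm above the bench. Axes turn with the cover: x along the cover toward the hinge, z out of its top.
- spindle_tip (a point): centre of the top of the steel spindle, 18 mm across, that stands on the cover 75 mm in front of the hinge axis; it rises 42 mm above a white collar 38 mm across and 10 mm high, whose foot is the cover's top face. The axis (z) stands square to the cover.
- pointer (a joint): angle of the dark pointer arm, rad, about the same axis and counted as for the cover: the marked angle is where joint cover equals joint pointer (0.6 to 1.1, different each time). Friction holds it.
- pointer_tip (a point): round end of the pointer arm, 80 mm from the hinge axis, 74 mm to the left of the cover's middle; x runs along the arm toward the hinge
- roll: roll of label tape, a rigid ring: outer diameter 52 mm, bore 26 mm, height 30 mm, about 60 g. Origin at the centre of its underside, z along its axis. At the start it sits on the spindle's collar, its underside 42 mm below the spindle's tip.
- tray: shallow steel tray, fixed, open on top: outside 150 x 150 mm, 18 mm high, walls and floor 3 mm thick. Origin under its centre on the bench, z up.
- the_vial_3: bystander: a white capped vial, 39 mm across, 62 high, upright; origin at the centre of its underside. Leave it standing.
- the_bottle_2: bystander: a small white bottle, 38 mm across, 68 high, upright; origin at the centre of its underside. Leave it standing.
- the_cups_2: bystander: a nested stack of clear dose cups, 46 mm across, 58 high; origin at the centre of its underside. Leave it standing.
Things that resemble listed ones, but are neither listed nor needed, are in the scene too. What is shaped like the roll but turquoise is not meant.

How it is judged:
By the outcome, as a careful person would: the job done as asked, in the order asked, and still so for the second after the job is handed in, while the arm keeps its last pose, push and grip.
It also fails if it takes over 54 s, if anything falls off the work surface, if the arm or the gripper's body presses on something with over 40 N, if the wrist force passes 120 N, or if a joint passes its speed limit or range.

## Robot

A 6-joint arm with a two-finger parallel gripper is mounted at the origin on a cart in front of the work surface, level with it; the furniture and walls round the work are solid. World frame = base frame: x ahead of the robot, y to its left, z up, the work surface at z = 0. Lengths are in mm, angles in rad, forces in N, time in s.
With the tool pointing down it reaches from about 250 to 725 mm from the base axis. Payload 9.7 kg.
Tool frame: the origin (TCP) lies between the finger pads; the fingertips stand 19 mm ahead of it and the grasp point (between the pads) is the TCP (ctrl.tcp_to_tips is the distance from the TCP to the fingertips, in mm); z points along the fingers, y is the direction in which the jaws open and shut (so a half turn about z gives the same grasp; the last joint's range is limited). The gripper opens to 85 mm and grips with 20 to 120 N. Pads are 22 mm wide; open, the fingers measure 114 mm over their backs; the gripper's body (76 mm by 85 mm) begins 54 mm behind the grasp point. The pads swing forward as they close: fully open they stand 13 mm farther back than shut.
Start: joints at [-1.146, 0.087, 0.176, 1.66, 0, 1.571], TCP at [226.673, -501.115, 250.284] pointing down, gripper open.
Joint ranges: [-3.13, 3.13], [-0.85, 1.81], [-1.15, 1.24], [-2.2, 2.28], [-1.44, 1.52], [-3.14, 3.14]. Speed limits (rad/s): [2.22, 2.22, 2.57, 3.14, 3.14, 3.14].

## Interface

Orientations are given as a unit quaternion [w, x, y, z].
In Python, from cell import ctrl gives the robot as it stands.
- The arm moves only by the tool drive_tool, never from a script. Its argument "motion" is a list of rows, each an object of numbers: "dx", "dy", "dz": the shift along the tool's x, y, z in mm; "wx", "wy", "wz": the turn, a rotation vector about the tool's x, y, z in rad; "grip": the gripper command: -1 is fully open, 1 is shut, values between are in proportion. A call has 1 to 20 rows; each row is the pose to reach, as a shift and turn from the pose commanded when the call began, along the tool's axes at that moment; what a row does not reach only later rows make up. A row lasts 1/12 s, in which the tool goes at most 41.7 mm and 7.16 degrees, less where a joint would pass 70% of its speed; a pose out of reach is approached as far as the arm can. A call with a gripper value outside its range is refused whole. The fingers move at their own pace and stop on an object; the grip force is fixed at half the most. Time passes only in rows, so rows that repeat a pose let the fingers close. It gives the time, the measured TCP pose, the force and the opening at its end, in the units of the state.
- ctrl.get_state(): the state, without advancing time (a new reading comes with each control period).
- ctrl.read_camera(name): name is "side" or "top"; returns a dict with "image" (384x512x3 uint8, blue, green, red), "fx", "fy", "cx", "cy" (pixels), "camera_from_world" (4x4, takes a point from world to camera coordinates). Camera axes: x right, y down, z forward; pixel columns grow to the right and rows downward; lengths in mm; the calibration is good to about 2 mm. A picture is of the moment at which its call begins. There is no depth.
- ctrl.finish_job(): hands the job in, once; it reports no verdict.
The state is a dict: "t": time; "qpos": joint angles; "qd": joint speeds; "joint_torque": joint torques, N m; "ee_pos": TCP position; "ee_rot": TCP orientation; "force": force on the tool from outside, world axes, zero at the start; "ft_torque": the same for the moment, N m; "finger_gap": finger opening in mm.
Only numpy, scipy, OpenCV 4.12 (cv2) and the standard library are available. Lean on these libraries where they do the work, as an engineer would, in place of code of your own. Each camera call takes 0.05 s, during which the arm holds its last target. There are 200 camera calls.

## Working session

There is one attempt and no reset: what is moved stays moved. The work goes in short steps, Python scripts to look and compute and a tool call to move; the robot and the scene stay as the last step left them, time stands still between calls to the robot, and variables do not carry over. Pictures are saved under pics/ and viewed, about 8 in all and at most 12, crops included, and the job is handed in when it is done.

Besides the shell and the picture viewer there is one more tool, called in YAML: its name, and indented under it one key for each argument. drive_tool: Moves the arm, as the interface text tells. Its arguments: {"type":"object","properties":{"motion":{"type":"array","items":{"type":"object","properties":{"dx":{"type":"number"},"dy":{"type":"number"},"dz":{"type":"number"},"wx":{"type":"number"},"wy":{"type":"number"},"wz":{"type":"number"},"grip":{"type":"number"}}}}},"required":["motion"]}

```bash
ls; mkdir -p pics
cat > h.py <<'E'
import numpy as np, cv2
from scipy.spatial.transform import Rotation as R
from cell import ctrl
def cam(n):
    c=ctrl.read_camera(n); return c
def ray(c,u,v):
    T=np.array(c["camera_from_world"]); Rm=T[:3,:3]; o=-Rm.T@T[:3,3]
    d=Rm.T@np.array([(u-c["cx"])/c["fx"],(v-c["cy"])/c["fy"],1]); return o,d/np.linalg.norm(d)
def onz(c,u,v,z):
    o,d=ray(c,u,v); return o+d*(z-o[2])/d[2]
def proj(c,p):
    T=np.array(c["camera_from_world"]); q=T[:3,:3]@np.asarray(p,float)+T[:3,3]
    return np.array([c["fx"]*q[0]/q[2]+c["cx"],c["fy"]*q[1]/q[2]+c["cy"]])
E
python3 - <<'E'
from h import *
for n in("side","top"):
    c=cam(n); cv2.imwrite(f"pics/{n}0.png",cv2.resize(c["image"],(800,600),interpolation=cv2.INTER_CUBIC))
    cv2.imwrite(f"pics/raw_{n}0.png",c["image"])
    T=np.array(c["camera_from_world"]);print(n,c["fx"],c["cx"],c["cy"],"origin",(-T[:3,:3].T@T[:3,3]).round(),"fwd",T[2,:3].round(3),"right",T[0,:3].round(3))
print(ctrl.get_state())
E
```

```text
pics
side 403.29325921290064 259.41477155074404 189.03201909944204 origin [284. 831. 469.] fwd [ 0.267 -0.892 -0.365] right [-0.955 -0.294  0.02 ]
top 369.8173511937163 261.4324898592325 192.144410309948 origin [ 351.  -77. 1170.] fwd [ 0.212  0.013 -0.977] right [ 0.075 -0.997  0.003]
{'t': 0.1, 'qpos': array([-1.14601356e+00,  8.74238118e-02,  1.75193928e-01,  1.65979142e+00,
       -5.09608576e-06,  1.57076286e+00]), 'qd': array([ 1.11243068e-03, -1.40453637e-03,  1.22334756e-03, -2.74880481e-05,
       -5.94286829e-06,  2.48265368e-03]), 'joint_torque': array([-9.93940048e-04, -5.21557760e+01,  4.65653694e+01,  1.60596130e-02,
       -3.83768520e-05,  7.66829544e-06]), 'ee_pos': array([ 226.59046988, -500.95338215,  249.63366854]), 'ee_rot': array([-5.98188613e-04,  9.77525900e-01,  2.10814467e-01, -1.31591762e-04]), 'force': array([ 1.12603815,  0.11321006, -1.42471755]), 'ft_torque': array([-0.02711841, -0.01137889,  0.00502451]), 'finger_gap': 85.62065858944227}
```

View pics/top0.png

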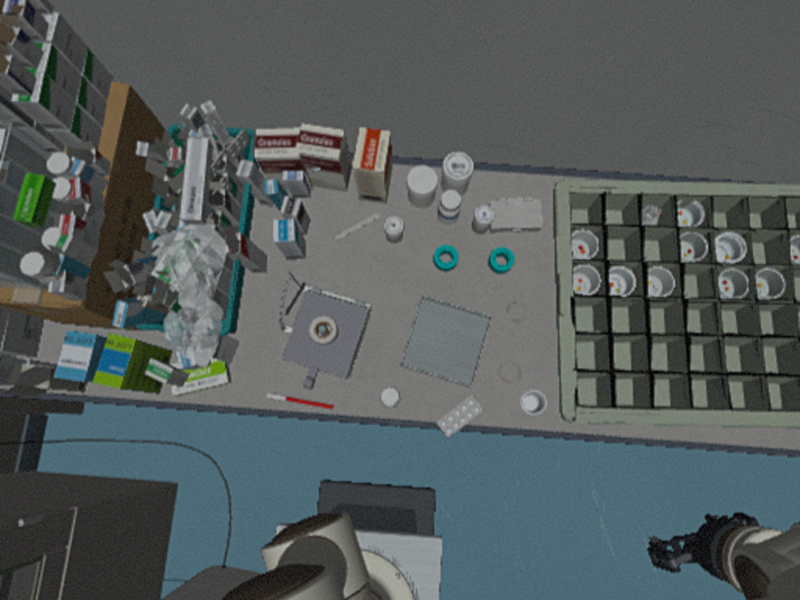

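View pics/side0.png

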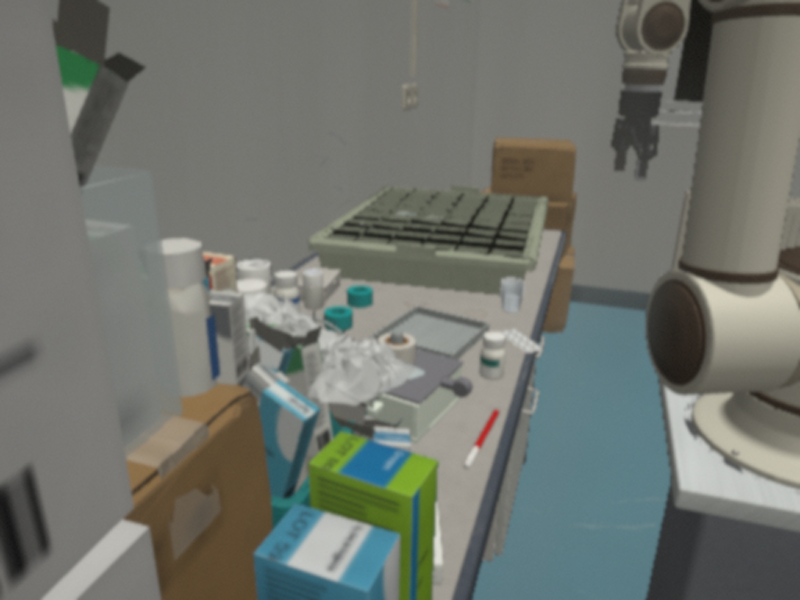

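The top view shows the dispenser at (327,332) with the roll on its spindle at (323,329), tab (310,380), the quadrant at its left (290,295) and the tray at (446,340). The turquoise rings at (446,257) and (501,260) are decoys. The white roll on the spindle fits the description. I'll confirm it with an enlarged crop.

Run:
```python
from h import *
t=cv2.imread("pics/raw_top0.png")[170:250,170:250]; s=cv2.imread("pics/raw_side0.png")[195:295,190:310]
t=cv2.resize(t,(400,400),interpolation=cv2.INTER_CUBIC); s=cv2.resize(s,(400,333),interpolation=cv2.INTER_CUBIC)
o=np.zeros((400,800,3),np.uint8);o[:,:400]=t;o[:333,400:]=s
o=np.clip(o.astype(float)*1.5,0,255).astype(np.uint8)
cv2.imwrite("pics/crop1.png",o)
```

```text
(no output)
```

View pics/crop1.png

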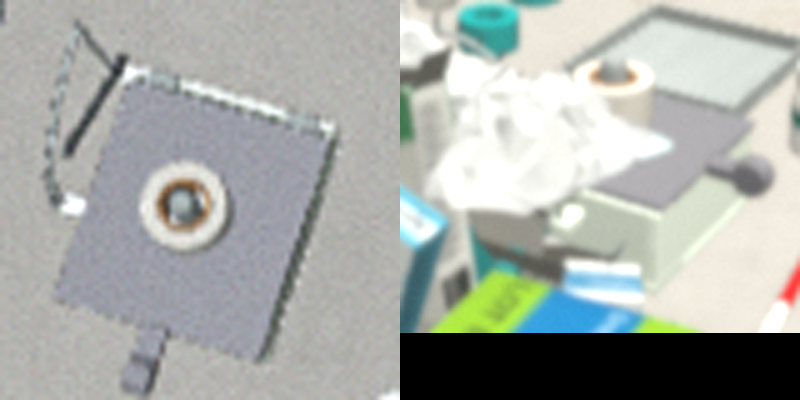

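Run:
```python
from h import *
c=cam("top"); P=lambda x,y:((x+.5)/5-.5+170,(y+.5)/5-.5+170)
im=cv2.imread("pics/raw_top0.png").astype(int)
for n,q in dict(A=(127,72),B=(335,137),C=(258,362),D=(55,300)).items(): print(n,onz(c,*P(*q),62).round(1))
print("tab",onz(c,*P(138,372),65).round(1),"tab roots",onz(c,*P(152,332),62).round(1))
print("roll ctr",onz(c,*P(184,206),102).round(1),"tip",onz(c,*P(185,205),114).round(1))
w=im[195:230,195:220]; 
for y in range(200,225): print(' '.join('%3d'%v for v in im[y,194:222,1]))
# dark pointer pixels
g=im[:,:,1]
print("ptr")
for y in range(172,206): print(y,' '.join('%3d'%v for v in g[y,177:200]))
# tray corners, from 800px view
for q in [(422,297),(491,314),(470,385),(402,366)]: print("tray",onz(c,(q[0]+.5)*.64-.5,(q[1]+.5)*.64-.5,18).round(1))
for n,q in dict(pill=(390,397),cups=(532,403),pen=(300,401)).items(): print(n,onz(c,q[0]*.64,q[1]*.64,30).round(0))
```

```text
A [601.4 143.3  62. ]
B [570.3  12.   62. ]
C [430.6  45.6  62. ]
D [458.3 170.5  62. ]
tab [419.2 115.6  65. ] tab roots [443.6 110.5  62. ]
roll ctr [514.8  93.1 102. ] tip [513.5  90.7 114. ]
112 107 107 103 105 104 104 106 108 105 106 103 102 104 105 103 103 105 103 104 106 108 104 107 107 102 107 108
105 103 106 105 107 104 107 106 107 108 102  98 108 109 108 105 102 108 102 102 107 105 103 108 109 102 102 106
107 104 104 102 104 106 103 104 105 113 123 116 130 130 128 113 117 100 104 105 103 104 106 105 107 109 102 102
107 103 107  99 107 105 106 110 123 134 149 146 145 152 151 142 137 117 105 104 105 105 107 105 105 106 107 108
106 107 103 105 105 107 119 134 147 148 148 152 150 149 149 150 151 146 126 109  99 104 108 104 109 108 105 107
101 104 107 106 103 113 141 152 149 150 140 136 129 132 133 138 153 150 150 132  94 103 106 108 104 108 104 104
105 105 106 107 104 127 150 155 148 129 105  84  81  80  79 101 126 152 150 148  97 104 109 107 111 105 107 106
105 104 103 102 114 139 152 149 124  77  68  55  57  55  58  83  86 137 153 149 127  95 108 107 107 108 102 107
104 102 1
[... 4636 characters left out ...]
22 118  99 104 106 104 112 107 107 103 105 104
201 119 123  94 103 116  97  84  98 120 118 121 121 116 104 105 106 105 105 103 106 105 107 104
202 123 122 118 102 115 120 117 119 122 122 122 119 114  99 104 103 101 107 104 104 102 104 106
203 120 121  97  93 123 121 124 120 117 118 124 121  90 106 106 107 106 107 103 107  99 107 105
204 123 105  76  90 118 120 117 118 121 119 123 120 102 101 103 105 105 106 107 103 105 105 107
205 117  97  85  98 123 119 116 120 120 120 120 115 106 106 103 105 110 101 104 107 106 103 113
tray [610.1 -88.4  18. ]
tray [ 585.4 -230.7   18. ]
tray [ 439.3 -195.6   18. ]
tray [466.6 -58.6  18. ]
pill [403. -41.  30.]
cups [ 412. -317.   30.]
pen [382. 133.  30.]
```

Run:
```python
from h import *
c=cam("top"); im=cv2.imread("pics/raw_top0.png").astype(float)[:,:,1]
pts=[]
for y in range(186,200):
    w=np.clip(105-im[y,182:195],0,None); 
    k=w.argmax(); s=slice(max(k-2,0),k+3); pts.append(((w[s]*np.arange(182,195)[s]).sum()/w[s].sum(),y))
pts=np.array(pts); l=np.polyfit(pts[:,1],pts[:,0],1); print("slope dx/dy",l, np.abs(np.polyval(l,pts[:,1])-pts[:,0]).max())
for yaw in (-.21,-.23,-.25):
    xl=np.array([np.cos(yaw),np.sin(yaw),0]); yl=np.array([-np.sin(yaw),np.cos(yaw),0]); z=np.array([0,0,1])
    H=np.array([514,92,0])+75*xl+59*z; pv=H+74*yl
    print(yaw,"hinge",H.round(1),"tab",(H-175*xl).round(1),"pivot px",proj(c,pv).round(2))
    print("corner A,B",proj(c,H+3*z+65*yl).round(1),proj(c,H+3*z-65*yl).round(1),"C,D",proj(c,H-142*xl+3*z-65*yl).round(1),proj(c,H-142*xl+3*z+65*yl).round(1))
    for a in np.arange(.55,1.2,.1):
        p=proj(c,pv+80*(-np.cos(a)*xl+np.sin(a)*z)); d=p-proj(c,pv); print(round(a,2),p.round(2),"slope",round(d[0]/d[1],3),"len",np.linalg.norm(d).round(2))
```

```text
slope dx/dy [ -0.61475606 305.81490984] 0.20050289606632532
-0.21 hinge [587.4  76.4  59. ] tab [416.2 112.8  59. ] pivot px [193.48 183.65]
corner A,B [196.1 184.2] [236.4 195.9] C,D [222.4 240.6] [181.1 228.4]
0.55 [183.59 201.96] slope -0.54 len 20.81
0.65 [183.63 200.08] slope -0.599 len 19.16
0.75 [183.78 198.02] slope -0.675 len 17.33
0.85 [184.03 195.78] slope -0.779 len 15.37
0.95 [184.39 193.39] slope -0.933 len 13.33
1.05 [184.84 190.89] slope -1.193 len 11.27
1.15 [185.39 188.3 ] slope -1.741 len 9.33
-0.23 hinge [587.   74.9  59. ] tab [416.6 114.8  59. ] pivot px [194.1  183.34]
corner A,B [196.7 184. ] [236.8 196.4] C,D [221.8 240.9] [180.8 227.8]
0.55 [183.8 201.5] slope -0.567 len 20.87
0.65 [183.87 199.63] slope -0.628 len 19.23
0.75 [184.05 197.57] slope -0.706 len 17.41
0.85 [184.35 195.34] slope -0.813 len 15.46
0.95 [184.74 192.97] slope -0.971 len 13.42
1.05 [185.24 190.48] slope -1.24 len 11.37
1.15 [185.84 187.9 ] slope -1.811 len 9.43
-0.25 hinge [586.7  73.4  59. ] tab [417.1 116.7  59. ] pivot px [194.72 183.05]
corner A,B [197.3 183.7] [237.1 197. ] C,D [221.3 241.2] [180.5 227.3]
0.55 [184.02 201.04] slope -0.595 len 20.94
0.65 [184.12 199.18] slope -0.657 len 19.3
0.75 [184.34 197.13] slope -0.737 len 17.5
0.85 [184.67 194.91] slope -0.847 len 15.55
0.95 [185.11 192.55] slope -1.011 len 13.52
1.05 [185.65 190.08] slope -1.289 len 11.47
1.15 [186.3  187.51] slope -1.885 len 9.53
```

```bash
cat >> h.py <<'E'
def go(p,yaw=None,tilt=0):
    """tool deltas to TCP p with tool pointing down and tool y at world angle yaw (mod pi)"""
    s=ctrl.get_state(); q=s["ee_rot"]; Rm=R.from_quat([q[1],q[2],q[3],q[0]])
    d=Rm.inv().apply(np.asarray(p,float)-s["ee_pos"]); w=np.zeros(3)
    if yaw is not None:
        best=None
        for k in (yaw,yaw+np.pi):
            y=np.array([np.cos(k),np.sin(k),0]); z=np.array([0,0,-1.]); x=np.cross(y,z)
            v=(Rm.inv()*R.from_matrix(np.c_[x,y,z])).as_rotvec()
            if best is None or np.linalg.norm(v)<np.linalg.norm(best): best=v
        w=best
    print("t",round(s["t"],2),"pos",s["ee_pos"].round(1),"F",s["force"].round(1),"gap",round(s["finger_gap"],1),"q",s["qpos"].round(2)); print("d",d.round(1),"w",w.round(3))
E
python3 -c "
from h import *
go((514,92,200),-.235)"
```

```text
t 0.2 pos [ 226.6 -501.   249.8] F [ 0.6 -1.6 -0. ] gap 85.5 q [-1.15  0.09  0.18  1.66 -0.    1.57]
d [ 506.2 -421.8   50.2] w [-0.001 -0.    -0.911]
```

drive_tool:
  motion:
    - {"dx":506,"dy":-422,"dz":50,"wz":-0.91,"grip":-1}
    - {"dx":506,"dy":-422,"dz":50,"wz":-0.91,"grip":-1}
    - {"dx":506,"dy":-422,"dz":50,"wz":-0.91,"grip":-1}
    - {"dx":506,"dy":-422,"dz":50,"wz":-0.91,"grip":-1}
    - {"dx":506,"dy":-422,"dz":50,"wz":-0.91,"grip":-1}
    - {"dx":506,"dy":-422,"dz":50,"wz":-0.91,"grip":-1}
    - {"dx":506,"dy":-422,"dz":50,"wz":-0.91,"grip":-1}
    - {"dx":506,"dy":-422,"dz":50,"wz":-0.91,"grip":-1}
    - {"dx":506,"dy":-422,"dz":50,"wz":-0.91,"grip":-1}
    - {"dx":506,"dy":-422,"dz":50,"wz":-0.91,"grip":-1}
    - {"dx":506,"dy":-422,"dz":50,"wz":-0.91,"grip":-1}
    - {"dx":506,"dy":-422,"dz":50,"wz":-0.91,"grip":-1}
    - {"dx":506,"dy":-422,"dz":50,"wz":-0.91,"grip":-1}
    - {"dx":506,"dy":-422,"dz":50,"wz":-0.91,"grip":-1}
    - {"dx":506,"dy":-422,"dz":50,"wz":-0.91,"grip":-1}
    - {"dx":506,"dy":-422,"dz":50,"wz":-0.91,"grip":-1}
    - {"dx":506,"dy":-422,"dz":50,"wz":-0.91,"grip":-1}
    - {"dx":506,"dy":-422,"dz":50,"wz":-0.91,"grip":-1}
    - {"dx":506,"dy":-422,"dz":50,"wz":-0.91,"grip":-1}
    - {"dx":506,"dy":-422,"dz":50,"wz":-0.91,"grip":-1}

```text
$.motion[0]: bad value
```

Run:
```python
from h import *
a=cam("top")["image"][130:260,140:300]; b=cam("side"); 
o=np.zeros((600,800,3),np.uint8); o[:325,:400]=cv2.resize(a,(400,325),interpolation=cv2.INTER_CUBIC)
s=b["image"][90:290,190:350]; o[:500,400:]=cv2.resize(s,(400,500),interpolation=cv2.INTER_CUBIC)
cv2.imwrite("pics/above.png",np.clip(o*1.4,0,255).astype(np.uint8))
print(onz(b,*proj(b,(514,92,102)),102), proj(b,(514,92,114)),proj(b,ctrl.get_state()["ee_pos"]))
go((514,92,92),-.235)
```

```text
[514.  92. 102.] [254.94991025 211.62549269] [401.89916069 109.65534318]
t 0.3 pos [ 226.6 -501.1  250. ] F [-1.   0.1  0.1] gap 85.3 q [-1.15  0.09  0.18  1.66 -0.    1.57]
d [ 506.2 -421.9  158.2] w [-0.    -0.    -0.911]
```

View pics/above.png

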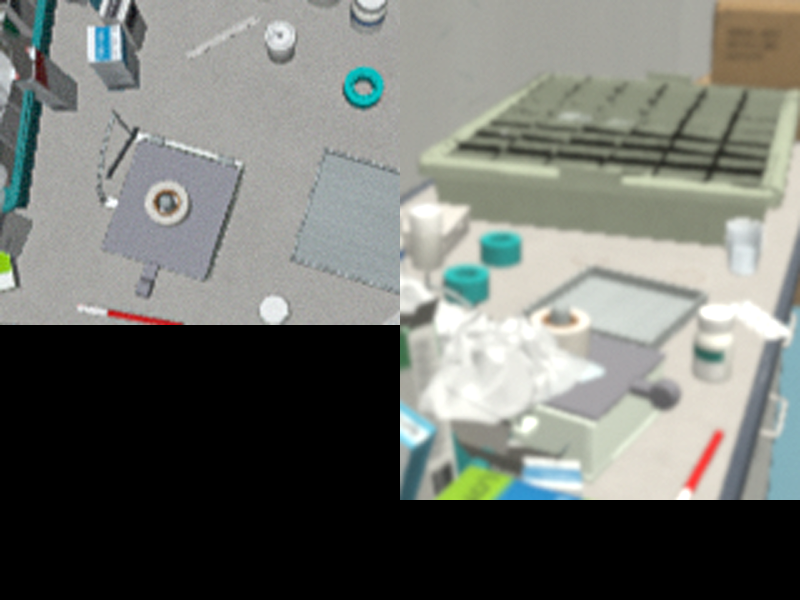

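The picture shows the arm did not move (the call was refused). The spindle tip in the side view is at raw (255,213) against a predicted (255,212), so the spindle position agrees in both views.

drive_tool:
  motion:
    - {"dx":35,"dy":-30,"dz":3,"wx":0,"wy":0,"wz":-0.06,"grip":-1}

```text
t: 0.38
ee_pos: [242.9, -466.7, 246.0]
ee_rot: [-0.0, 0.971, 0.238, -0.001]
force: [1.4, -1.4, 1.1]
finger_gap: 85.6
```

```bash
python3 -c "
from h import *
go((514,92,200),-.235)"
```

```text
t 0.38 pos [ 242.9 -466.7  246. ] F [ 1.4 -1.4  1.1] gap 85.6 q [-1.09  0.03  0.11  1.65 -0.    1.57]
d [ 498.6 -370.2   45.7] w [-0.001  0.001 -0.856]
```

drive_tool:
  motion:
    - {"dx":480,"dy":-380,"dz":47,"wx":0,"wy":0,"wz":-0.06,"grip":-1}

```text
t: 0.47
ee_pos: [260.8, -425.5, 243.3]
ee_rot: [-0.001, 0.963, 0.269, -0.0]
force: [1.3, -0.9, 1.2]
finger_gap: 85.7
```

```bash
python3 -c "
from h import *
go((514,92,200),-.235)"
```

```text
t 0.47 pos [ 260.8 -425.5  243.3] F [ 1.3 -0.9  1.2] gap 85.7 q [-1.02 -0.04  0.04  1.65  0.    1.58]
d [ 484.6 -311.5   43.8] w [-0.001 -0.001 -0.791]
```

drive_tool:
  motion:
    - {"dx":485,"dy":-312,"dz":44,"wx":0,"wy":0,"wz":-0.79,"grip":-1}
    - {"dx":485,"dy":-312,"dz":44,"wx":0,"wy":0,"wz":-0.79,"grip":-1}
    - {"dx":485,"dy":-312,"dz":44,"wx":0,"wy":0,"wz":-0.79,"grip":-1}
    - {"dx":485,"dy":-312,"dz":44,"wx":0,"wy":0,"wz":-0.79,"grip":-1}
    - {"dx":485,"dy":-312,"dz":44,"wx":0,"wy":0,"wz":-0.79,"grip":-1}
    - {"dx":485,"dy":-312,"dz":44,"wx":0,"wy":0,"wz":-0.79,"grip":-1}
    - {"dx":485,"dy":-312,"dz":44,"wx":0,"wy":0,"wz":-0.79,"grip":-1}
    - {"dx":485,"dy":-312,"dz":44,"wx":0,"wy":0,"wz":-0.79,"grip":-1}
    - {"dx":485,"dy":-312,"dz":44,"wx":0,"wy":0,"wz":-0.79,"grip":-1}
    - {"dx":485,"dy":-312,"dz":44,"wx":0,"wy":0,"wz":-0.79,"grip":-1}
    - {"dx":485,"dy":-312,"dz":44,"wx":0,"wy":0,"wz":-0.79,"grip":-1}
    - {"dx":485,"dy":-312,"dz":44,"wx":0,"wy":0,"wz":-0.79,"grip":-1}
    - {"dx":485,"dy":-312,"dz":44,"wx":0,"wy":0,"wz":-0.79,"grip":-1}
    - {"dx":485,"dy":-312,"dz":44,"wx":0,"wy":0,"wz":-0.79,"grip":-1}
    - {"dx":485,"dy":-312,"dz":44,"wx":0,"wy":0,"wz":-0.79,"grip":-1}
    - {"dx":485,"dy":-312,"dz":44,"wx":0,"wy":0,"wz":-0.79,"grip":-1}
    - {"dx":485,"dy":-312,"dz":44,"wx":0,"wy":0,"wz":-0.79,"grip":-1}

```text
t: 1.88
ee_pos: [513.9, 92.6, 200.2]
ee_rot: [-0.0, 0.785, 0.619, -0.0]
force: [-0.1, -1.0, 1.0]
finger_gap: 85.1
```

Run:
```python
from h import *
go((514,92,92),-.235)
b=cam("side"); s=b["image"][130:250,190:320]; cv2.imwrite("pics/above2.png",np.clip(cv2.resize(s,(650,600),interpolation=cv2.INTER_CUBIC)*1.4,0,255).astype(np.uint8))
print(proj(b,(514,92,114)))
```

```text
t 1.88 pos [513.9  92.6 200.2] F [-0.1 -1.   1. ] gap 85.1 q [ 0.18  0.01 -0.    1.56 -0.    1.98]
d [ -0.5   0.3 108.2] w [-0.001  0.001 -0.   ]
[254.94991025 211.62549269]
```

View pics/above2.png

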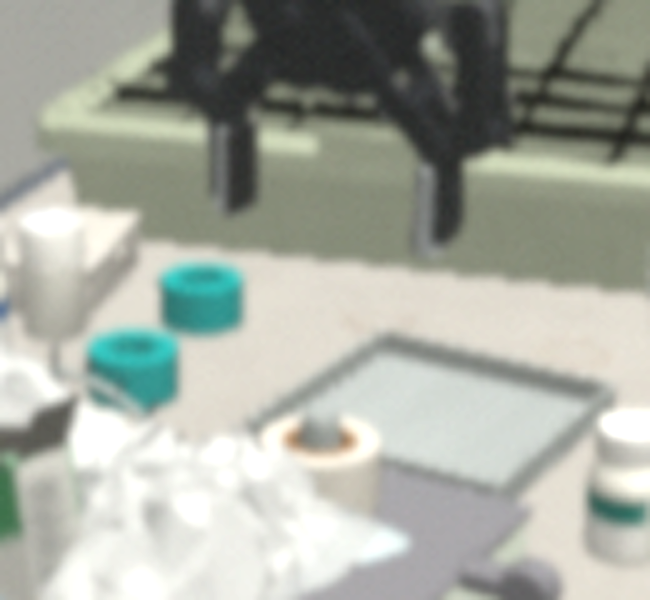

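The side view shows the open fingers at (233,~190) and (437,~210), with the spindle and roll below at (322,430) and nothing else under the fingers. I'll check that the centring agrees numerically.

Run:
```python
from h import *
b=cam("side"); p=np.array([513.9,92.6,194]); u=np.array([np.cos(-.235),np.sin(-.235),0])
for s in(-57,-42.5,0,42.5,57): print(s,((proj(b,p+s*u)-[190,130])*5).round(1))
print("tip",((proj(b,(514,92,114))-[190,130])*5).round(1))
```

```text
-57 [451.8 256.7]
-42.5 [419.4 249.7]
0 [327.7 229.6]
42.5 [240.4 210.6]
57 [211.5 204.3]
tip [324.7 408.1]
```

drive_tool:
  motion:
    - {"dx":0,"dy":0,"dz":30,"wx":0,"wy":0,"wz":0,"grip":-1}
    - {"dx":0,"dy":0,"dz":60,"wx":0,"wy":0,"wz":0,"grip":-1}
    - {"dx":0,"dy":0,"dz":85,"wx":0,"wy":0,"wz":0,"grip":-1}
    - {"dx":0,"dy":0,"dz":100,"wx":0,"wy":0,"wz":0,"grip":-1}
    - {"dx":0,"dy":0,"dz":108,"wx":0,"wy":0,"wz":0,"grip":-1}
    - {"dx":0,"dy":0,"dz":108,"wx":0,"wy":0,"wz":0,"grip":-1}
    - {"dx":0,"dy":0,"dz":108,"wx":0,"wy":0,"wz":0,"grip":0}
    - {"dx":0,"dy":0,"dz":108,"wx":0,"wy":0,"wz":0,"grip":0.6}
    - {"dx":0,"dy":0,"dz":108,"wx":0,"wy":0,"wz":0,"grip":0.6}
    - {"dx":0,"dy":0,"dz":108,"wx":0,"wy":0,"wz":0,"grip":0.6}
    - {"dx":0,"dy":0,"dz":108,"wx":0,"wy":0,"wz":0,"grip":0.6}
    - {"dx":0,"dy":0,"dz":108,"wx":0,"wy":0,"wz":0,"grip":1}
    - {"dx":0,"dy":0,"dz":108,"wx":0,"wy":0,"wz":0,"grip":1}
    - {"dx":0,"dy":0,"dz":108,"wx":0,"wy":0,"wz":0,"grip":1}

```text
t: 3.15
ee_pos: [515.0, 92.7, 94.4]
ee_rot: [0.001, 0.785, 0.619, 0.001]
force: [-2.0, -2.7, 6.7]
finger_gap: 50.3
```

drive_tool:
  motion:
    - {"dx":0,"dy":0,"dz":-5,"wx":0,"wy":0,"wz":0,"grip":1}
    - {"dx":0,"dy":0,"dz":-15,"wx":0,"wy":0,"wz":0,"grip":1}
    - {"dx":0,"dy":0,"dz":-25,"wx":0,"wy":0,"wz":0,"grip":1}
    - {"dx":0,"dy":0,"dz":-35,"wx":0,"wy":0,"wz":0,"grip":1}
    - {"dx":0,"dy":0,"dz":-45,"wx":0,"wy":0,"wz":0,"grip":1}
    - {"dx":0,"dy":0,"dz":-57,"wx":0,"wy":0,"wz":0,"grip":1}
    - {"dx":0,"dy":0,"dz":-70,"wx":0,"wy":0,"wz":0,"grip":1}
    - {"dx":0,"dy":0,"dz":-85,"wx":0,"wy":0,"wz":0,"grip":1}
    - {"dx":0,"dy":0,"dz":-85,"wx":0,"wy":0,"wz":0,"grip":1}

```text
t: 3.9
ee_pos: [515.2, 92.9, 181.1]
ee_rot: [0.001, 0.785, 0.619, 0.002]
force: [-0.2, 0.7, -0.1]
finger_gap: 50.0
```

Run:
```python
from h import *
go((525,-143,150))
b=cam("side"); a=b["image"][130:250,190:320]; t=cam("top")["image"][165:255,170:290]
o=np.zeros((600,800,3),np.uint8); o[:369,:400]=cv2.resize(a,(400,369),interpolation=cv2.INTER_CUBIC); o[:300,400:]=cv2.resize(t,(400,300),interpolation=cv2.INTER_CUBIC)
cv2.imwrite("pics/lift.png",np.clip(o[:370]*1.4,0,255).astype(np.uint8))
```

```text
t 3.9 pos [515.2  92.9 181.1] F [-0.2  0.7 -0.1] gap 50.0 q [ 0.18  0.   -0.04  1.52  0.    1.99]
d [-227.2   64.5   30.9] w [0. 0. 0.]
```

View pics/lift.png

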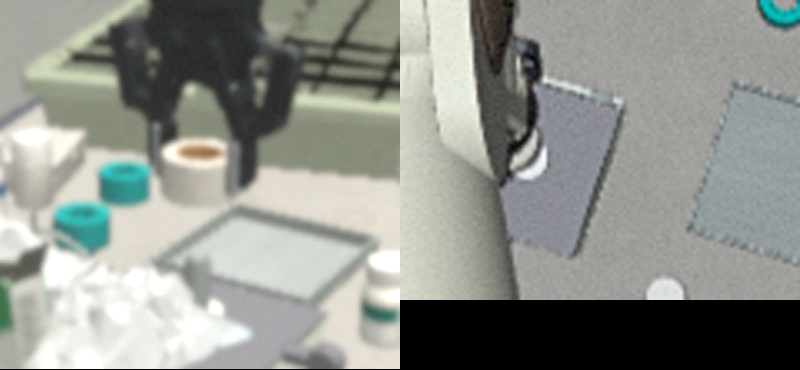

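The side view shows the roll held level between the fingers at (197,170) and the spindle bare at (200,270). Next I carry it to the tray.

drive_tool:
  motion:
    - {"dx":-25,"dy":7,"dz":0,"wx":0,"wy":0,"wz":0,"grip":1}
    - {"dx":-60,"dy":17,"dz":0,"wx":0,"wy":0,"wz":0,"grip":1}
    - {"dx":-95,"dy":27,"dz":0,"wx":0,"wy":0,"wz":0,"grip":1}
    - {"dx":-130,"dy":37,"dz":10,"wx":0,"wy":0,"wz":0,"grip":1}
    - {"dx":-165,"dy":47,"dz":25,"wx":0,"wy":0,"wz":0,"grip":1}
    - {"dx":-195,"dy":55,"dz":45,"wx":0,"wy":0,"wz":0,"grip":1}
    - {"dx":-215,"dy":61,"dz":70,"wx":0,"wy":0,"wz":0,"grip":1}
    - {"dx":-227,"dy":65,"dz":95,"wx":0,"wy":0,"wz":0,"grip":1}
    - {"dx":-227,"dy":65,"dz":115,"wx":0,"wy":0,"wz":0,"grip":1}
    - {"dx":-227,"dy":65,"dz":130,"wx":0,"wy":0,"wz":0,"grip":1}
    - {"dx":-227,"dy":65,"dz":140,"wx":0,"wy":0,"wz":0,"grip":1}
    - {"dx":-227,"dy":65,"dz":145,"wx":0,"wy":0,"wz":0,"grip":1}
    - {"dx":-227,"dy":65,"dz":148,"wx":0,"wy":0,"wz":0,"grip":1}
    - {"dx":-227,"dy":65,"dz":148,"wx":0,"wy":0,"wz":0,"grip":1}

```text
t: 5.17
ee_pos: [524.3, -143.0, 29.3]
ee_rot: [-0.0, 0.785, 0.619, -0.0]
force: [-0.0, 0.1, -1.4]
finger_gap: 50.2
```

drive_tool:
  motion:
    - {"dx":0,"dy":0,"dz":1.5,"wx":0,"wy":0,"wz":0,"grip":1}
    - {"dx":0,"dy":0,"dz":2.5,"wx":0,"wy":0,"wz":0,"grip":1}
    - {"dx":0,"dy":0,"dz":3.5,"wx":0,"wy":0,"wz":0,"grip":1}
    - {"dx":0,"dy":0,"dz":3.5,"wx":0,"wy":0,"wz":0,"grip":1}

```text
t: 5.5
ee_pos: [524.5, -143.1, 26.2]
ee_rot: [0.0, 0.785, 0.619, 0.0]
force: [0.0, 0.7, -1.9]
finger_gap: 50.3
```

Run:
```python
from h import *
go((525,-143,150))
b=cam("side"); cv2.imwrite("pics/place.png",np.clip(cv2.resize(b["image"][150:260,225:335],(600,600),interpolation=cv2.INTER_CUBIC)*1.4,0,255).astype(np.uint8))
```

```text
t 5.5 pos [ 524.5 -143.1   26.2] F [ 0.   0.7 -1.9] gap 50.3 q [-0.27  0.1  -0.24  1.23 -0.    1.54]
d [   0.2    0.5 -123.8] w [0. 0. 0.]
```

View pics/place.png

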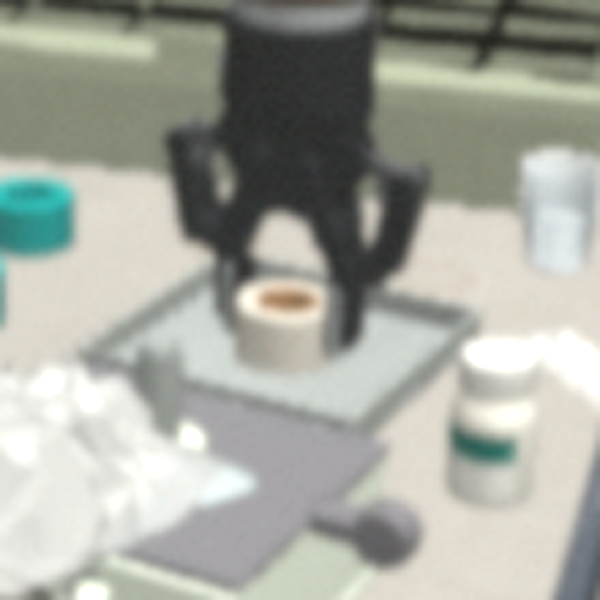

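The roll, at (283,325), is inside the tray and just above its floor, with its axis upright. I'll go down in small steps until contact shows in the force.

drive_tool:
  motion:
    - {"dx":0,"dy":0,"dz":1,"wx":0,"wy":0,"wz":0,"grip":1}
    - {"dx":0,"dy":0,"dz":2,"wx":0,"wy":0,"wz":0,"grip":1}
    - {"dx":0,"dy":0,"dz":2,"wx":0,"wy":0,"wz":0,"grip":1}

```text
t: 5.8
ee_pos: [524.6, -143.2, 25.5]
ee_rot: [0.0, 0.785, 0.619, 0.0]
force: [-5.8, 1.6, 11.5]
finger_gap: 50.1
```

drive_tool:
  motion:
    - {"dx":0,"dy":0,"dz":1,"wx":0,"wy":0,"wz":0,"grip":1}
    - {"dx":0,"dy":0,"dz":1,"wx":0,"wy":0,"wz":0,"grip":1}

```text
t: 5.97
ee_pos: [524.6, -143.3, 25.5]
ee_rot: [0.001, 0.785, 0.619, 0.001]
force: [-9.2, 3.4, 20.9]
finger_gap: 50.0
```

Contact came at TCP z = 25.5, where the lift-off height predicted it (25.4). I'll unload, open and rise.

drive_tool:
  motion:
    - {"dx":0,"dy":0,"dz":-2,"wx":0,"wy":0,"wz":0,"grip":1}
    - {"dx":0,"dy":0,"dz":-2,"wx":0,"wy":0,"wz":0,"grip":0.1}
    - {"dx":0,"dy":0,"dz":-2,"wx":0,"wy":0,"wz":0,"grip":-0.3}
    - {"dx":0,"dy":0,"dz":-2,"wx":0,"wy":0,"wz":0,"grip":-0.6}
    - {"dx":0,"dy":0,"dz":-2,"wx":0,"wy":0,"wz":0,"grip":-0.6}
    - {"dx":0,"dy":0,"dz":-2,"wx":0,"wy":0,"wz":0,"grip":-0.6}
    - {"dx":0,"dy":0,"dz":-10,"wx":0,"wy":0,"wz":0,"grip":-0.6}
    - {"dx":0,"dy":0,"dz":-30,"wx":0,"wy":0,"wz":0,"grip":-0.6}
    - {"dx":0,"dy":0,"dz":-65,"wx":0,"wy":0,"wz":0,"grip":-0.6}
    - {"dx":0,"dy":0,"dz":-105,"wx":0,"wy":0,"wz":0,"grip":-0.6}
    - {"dx":0,"dy":0,"dz":-145,"wx":0,"wy":0,"wz":0,"grip":-0.6}
    - {"dx":0,"dy":0,"dz":-145,"wx":0,"wy":0,"wz":0,"grip":-0.6}

```text
t: 6.97
ee_pos: [526.7, -143.8, 176.9]
ee_rot: [0.004, 0.785, 0.619, 0.003]
force: [1.1, -0.6, 0.2]
finger_gap: 68.2
```

Run:
```python
from h import *
b=cam("side"); t=cam("top")
o=np.zeros((400,800,3),np.uint8); o[:,:400]=cv2.resize(b["image"][150:270,215:335],(400,400),interpolation=cv2.INTER_CUBIC); o[:,400:]=cv2.resize(t["image"][170:250,165:245],(400,400),interpolation=cv2.INTER_CUBIC)
cv2.imwrite("pics/placed.png",np.clip(o*1.4,0,255).astype(np.uint8)); cv2.imwrite("pics/raw_top1.png",t["image"])
# yaw & tab target
yaw=-.235; xl=np.array([np.cos(yaw),np.sin(yaw),0]); T=np.array([514,92,0])-100*xl; print("tab",T)
go((T[0],T[1],175),yaw+np.pi/2)
# average frames for pointer measurement
A=np.mean([cam("top")["image"].astype(float) for _ in range(12)],0); np.save("topavg.npy",A)
```

```text
tab [416.74856587 115.28429855   0.        ]
t 7.07 pos [ 525.3 -143.4  170.4] F [-0.2  0.  -0.2] gap 68.4 q [-0.27  0.05 -0.01  1.5   0.    1.54]
d [ 226.2 -166.    -5.3] w [ 0.003 -0.003  1.57 ]
```

View pics/placed.png

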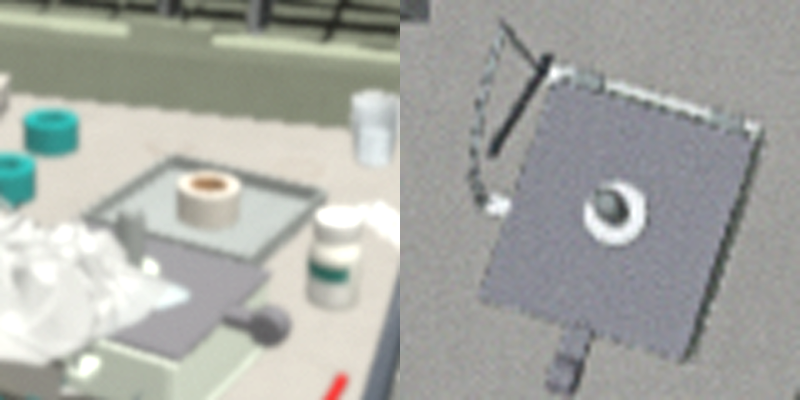

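The roll now lies flat in the tray at (208,195), the spindle is bare, and the pointer line in the top crop is unchanged from (548,62) to (492,155). Next I refine the yaw and pointer angle from the averaged frame.

Run:
```python
from h import *
c=cam("top"); A=np.load("topavg.npy").astype(np.float32); S=8; u0,v0=165,165
I=cv2.resize(A[v0:255,u0:255],None,fx=S,fy=S,interpolation=cv2.INTER_CUBIC)
f=I[:,:,0]-I[:,:,2]; raw=A[:,:,0]-A[:,:,2]
pl=np.median(raw[205:225,190:200]); bg=np.median(raw[235:250,230:250]); print("b-r plate",pl,"bg",bg)
m=(np.abs(cv2.GaussianBlur(f,(9,9),0)-pl)<abs(pl-bg)/2).astype(np.uint8); 
m=cv2.morphologyEx(m,cv2.MORPH_OPEN,np.ones((41,41),np.uint8)); m=cv2.morphologyEx(m,cv2.MORPH_CLOSE,np.ones((201,201),np.uint8))
cn=max(cv2.findContours(m,0,1)[0],key=cv2.contourArea); q=cv2.approxPolyDP(cn,30,True)[:,0]; 
px=lambda p:((p[0]+.5)/S-.5+u0,(p[1]+.5)/S-.5+v0)
P=cn[:,0].astype(float); n=len(q); lines=[]
W=np.array([onz(c,*px(p),62) for p in q]); print("corners",W.round(1).tolist())
for i in range(n):
    a,b=q[i].astype(float),q[(i+1)%n].astype(float); L=np.linalg.norm(b-a); d=(b-a)/L; r=P-a; s=r@d; e=np.abs(r@[-d[1],d[0]])
    pts=P[(s>.12*L)&(s<.88*L)&(e<12)]; w=np.array([onz(c,*px(p),62)[:2] for p in pts]); w0=w.mean(0); dd=np.linalg.svd(w-w0,full_matrices=False)[2][0]
    print("edge mid",w0.round(1),"dir angle",(np.arctan2(dd[1],dd[0])%np.pi).round(4),"len",np.linalg.norm(W[i]-W[(i+1)%n]).round(1))
# collar centre (white) z=72
g=A[:,:,1]; mm=np.zeros(g.shape,np.uint8); mm[200:222,195:220]=g[200:222,195:220]>130
yy,xx=np.nonzero(mm); (cx,cy),rad=cv2.minEnclosingCircle(np.c_[xx,yy].astype(np.float32)); print("collar",onz(c,cx,cy,72).round(1),"r px",rad)
# pointer line
im=g; pts=[]
for y in range(186,200):
    w=np.clip(108-im[y,182:196],0,None); k=w.argmax(); s=slice(max(k-2,0),k+3); pts.append(((w[s]*np.arange(182,196)[s]).sum()/w[s].sum(),y))
pts=np.array(pts); l=np.polyfit(pts[:,1],pts[:,0],1); print("ptr line",l)
np.set_printoptions(linewidth=200)
print(im[197:204,180:190].round())
```

```text
b-r plate 7.416664 bg -2.5833282
corners [[596.4, 143.4, 62.0], [458.7, 167.3, 62.0], [435.4, 44.2, 62.0], [571.2, 17.9, 62.0]]
edge mid [527.5 156.9] dir angle 2.9226 len 139.8
edge mid [444.5 105.4] dir angle 1.3515 len 125.3
edge mid [502.2  29.3] dir angle 2.9197 len 138.4
edge mid [585.   78.1] dir angle 1.373 len 127.9
collar [516.   94.2  72. ] r px 6.265082359313965
ptr line [ -0.61210533 305.32230132]
[[117. 102. 115.  90.  54.  43.  87. 116. 118. 114.]
 [118. 115. 109.  68.  40.  62. 116. 119. 116. 115.]
 [108. 116.  99.  56.  41.  92. 117. 117. 114. 114.]
 [ 93. 113.  92.  56.  58. 114. 116. 115. 114. 114.]
 [100. 115.  94.  83.  90. 115. 113. 114. 115. 114.]
 [ 97. 116. 117. 114. 114. 114. 114. 114. 115. 105.]
 [ 87. 115. 116. 114. 115. 115. 114. 116. 114.  90.]]
```

Both cues agree: with yaw −0.22 (three cover edges), the pointer line's slope gives about 0.65 rad and its end point gives about 0.65 rad. I move over the tab, turning −1.586 rad to keep joint 6 in range.

```bash
python3 -c "
from h import *
go((417.4,114.6,160),-.22+np.pi/2)"
```

```text
t 7.72 pos [ 524.3 -143.2  167.8] F [ 0.9 -0.3 -0.3] gap 68.4 q [-0.27  0.06 -0.02  1.5  -0.    1.54]
d [ 225.6 -164.2    7.8] w [-0.     0.     1.555]
```

drive_tool:
  motion:
    - {"dx":113,"dy":-82,"dz":4,"wx":0,"wy":0,"wz":-0.8,"grip":-0.06}
    - {"dx":113,"dy":-82,"dz":4,"wx":0,"wy":0,"wz":-0.8,"grip":-0.06}
    - {"dx":113,"dy":-82,"dz":4,"wx":0,"wy":0,"wz":-0.8,"grip":-0.06}
    - {"dx":113,"dy":-82,"dz":4,"wx":0,"wy":0,"wz":-0.8,"grip":-0.06}
    - {"dx":113,"dy":-82,"dz":4,"wx":0,"wy":0,"wz":-0.8,"grip":-0.06}
    - {"dx":113,"dy":-82,"dz":4,"wx":0,"wy":0,"wz":-0.8,"grip":-0.06}
    - {"dx":113,"dy":-82,"dz":4,"wx":0,"wy":0,"wz":-0.8,"grip":-0.06}
    - {"dx":225.6,"dy":-164.2,"dz":7.8,"wx":0,"wy":0,"wz":-1.586,"grip":-0.06}
    - {"dx":225.6,"dy":-164.2,"dz":7.8,"wx":0,"wy":0,"wz":-1.586,"grip":-0.06}
    - {"dx":225.6,"dy":-164.2,"dz":7.8,"wx":0,"wy":0,"wz":-1.586,"grip":-0.06}
    - {"dx":225.6,"dy":-164.2,"dz":7.8,"wx":0,"wy":0,"wz":-1.586,"grip":-0.06}
    - {"dx":225.6,"dy":-164.2,"dz":7.8,"wx":0,"wy":0,"wz":-1.586,"grip":-0.06}
    - {"dx":225.6,"dy":-164.2,"dz":7.8,"wx":0,"wy":0,"wz":-1.586,"grip":-0.06}
    - {"dx":225.6,"dy":-164.2,"dz":7.8,"wx":0,"wy":0,"wz":-1.586,"grip":-0.06}
    - {"dx":225.6,"dy":-164.2,"dz":7.8,"wx":0,"wy":0,"wz":-1.586,"grip":-0.06}
    - {"dx":225.6,"dy":-164.2,"dz":7.8,"wx":0,"wy":0,"wz":-1.586,"grip":-0.06}

```text
t: 9.05
ee_pos: [417.4, 114.6, 160.2]
ee_rot: [0.0, 0.111, 0.994, 0.0]
force: [-0.1, -1.0, -0.1]
finger_gap: 45.4
```

Run:
```python
from h import *
go((417.4,114.6,61),-.22+np.pi/2)
b=cam("side"); t=cam("top")
o=np.zeros((500,800,3),np.uint8); o[:,:400]=cv2.resize(b["image"][120:270,215:335],(400,500),interpolation=cv2.INTER_CUBIC); o[:400,400:]=cv2.resize(t["image"][170:270,165:265],(400,400),interpolation=cv2.INTER_CUBIC)
cv2.imwrite("pics/tab.png",np.clip(o*1.4,0,255).astype(np.uint8))
print((proj(b,(417.4,114.6,59))-[215,120])*400/120,(proj(b,ctrl.get_state()["ee_pos"]-[0,0,19])-[215,120])*400/120)
```

```text
t 9.05 pos [417.4 114.6 160.2] F [-0.1 -1.  -0.1] gap 45.4 q [ 0.27 -0.21 -0.28  1.5   0.    0.49]
d [ 0.  -0.  99.2] w [ 0.     0.    -0.002]
[270.62315309 423.75746718] [278.05543593 301.52079363]
```

View pics/tab.png

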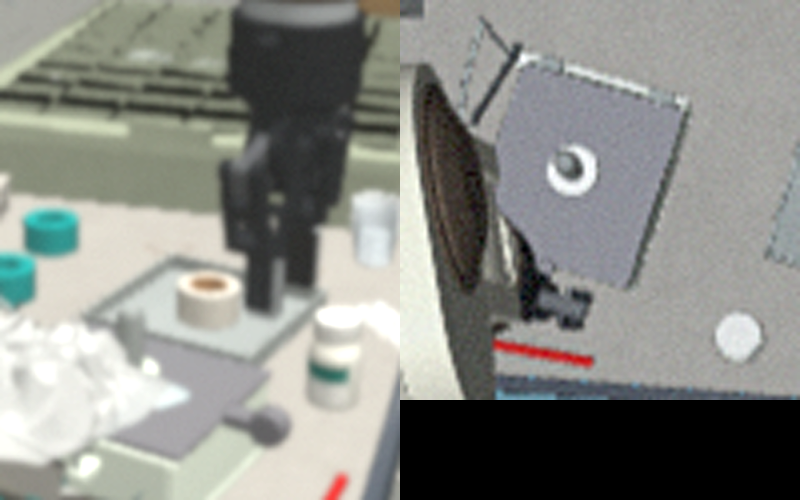

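The tab is at (270,425) in the side view, against a predicted (271,424), with the fingers standing over it. I lower onto it and pinch.

drive_tool:
  motion:
    - {"dx":0,"dy":0,"dz":30,"wx":0,"wy":0,"wz":0,"grip":-0.06}
    - {"dx":0,"dy":0,"dz":55,"wx":0,"wy":0,"wz":0,"grip":-0.06}
    - {"dx":0,"dy":0,"dz":78,"wx":0,"wy":0,"wz":0,"grip":-0.06}
    - {"dx":0,"dy":0,"dz":92,"wx":0,"wy":0,"wz":0,"grip":-0.06}
    - {"dx":0,"dy":0,"dz":100,"wx":0,"wy":0,"wz":0,"grip":-0.06}
    - {"dx":0,"dy":0,"dz":100,"wx":0,"wy":0,"wz":0,"grip":-0.06}
    - {"dx":0,"dy":0,"dz":100,"wx":0,"wy":0,"wz":0,"grip":0.3}
    - {"dx":0,"dy":0,"dz":100,"wx":0,"wy":0,"wz":0,"grip":0.5}
    - {"dx":0,"dy":0,"dz":100,"wx":0,"wy":0,"wz":0,"grip":0.6}
    - {"dx":0,"dy":0,"dz":100,"wx":0,"wy":0,"wz":0,"grip":1}
    - {"dx":0,"dy":0,"dz":100,"wx":0,"wy":0,"wz":0,"grip":1}
    - {"dx":0,"dy":0,"dz":100,"wx":0,"wy":0,"wz":0,"grip":1}
    - {"dx":0,"dy":0,"dz":100,"wx":0,"wy":0,"wz":0,"grip":1}

```text
t: 10.23
ee_pos: [418.5, 116.2, 61.6]
ee_rot: [0.001, 0.11, 0.994, 0.002]
force: [1.6, 10.6, 0.9]
finger_gap: 14.9
```

drive_tool:
  motion:
    - {"dx":-0.2,"dy":1.5,"dz":-8.7,"wx":0,"wy":0,"wz":0,"grip":1}
    - {"dx":-0.9,"dy":1.5,"dz":-17.5,"wx":0,"wy":0,"wz":0,"grip":1}
    - {"dx":-2,"dy":1.5,"dz":-26.2,"wx":0,"wy":0,"wz":0,"grip":1}
    - {"dx":-3.5,"dy":1.5,"dz":-34.8,"wx":0,"wy":0,"wz":0,"grip":1}
    - {"dx":-5.4,"dy":1.5,"dz":-43.3,"wx":0,"wy":0,"wz":0,"grip":1}
    - {"dx":-7.8,"dy":1.5,"dz":-51.7,"wx":0,"wy":0,"wz":0,"grip":1}
    - {"dx":-7.8,"dy":1.5,"dz":-51.7,"wx":0,"wy":0,"wz":0,"grip":1}
    - {"dx":-7.8,"dy":1.5,"dz":-51.7,"wx":0,"wy":0,"wz":0,"grip":1}

```text
t: 10.9
ee_pos: [426.2, 114.6, 112.6]
ee_rot: [0.001, 0.11, 0.994, 0.001]
force: [4.3, 3.3, -0.8]
finger_gap: 15.0
```

drive_tool:
  motion:
    - {"dx":-2.8,"dy":0,"dz":-8.3,"wx":0,"wy":0,"wz":0,"grip":1}
    - {"dx":-6,"dy":0,"dz":-16.4,"wx":0,"wy":0,"wz":0,"grip":1}
    - {"dx":-9.6,"dy":0,"dz":-24.4,"wx":0,"wy":0,"wz":0,"grip":1}
    - {"dx":-13.6,"dy":0,"dz":-32.2,"wx":0,"wy":0,"wz":0,"grip":1}
    - {"dx":-18,"dy":0,"dz":-39.8,"wx":0,"wy":0,"wz":0,"grip":1}
    - {"dx":-22.8,"dy":0,"dz":-47.1,"wx":0,"wy":0,"wz":0,"grip":1}
    - {"dx":-27.9,"dy":0,"dz":-54.2,"wx":0,"wy":0,"wz":0,"grip":1}
    - {"dx":-27.9,"dy":0,"dz":-54.2,"wx":0,"wy":0,"wz":0,"grip":1}
    - {"dx":-27.9,"dy":0,"dz":-54.2,"wx":0,"wy":0,"wz":0,"grip":1}
    - {"dx":-27.9,"dy":0,"dz":-54.2,"wx":0,"wy":0,"wz":0,"grip":1}

```text
t: 11.73
ee_pos: [452.5, 108.7, 165.6]
ee_rot: [-0.0, 0.11, 0.994, 0.001]
force: [3.0, 4.6, -3.5]
finger_gap: 15.0
```

Run:
```python
from h import *
go((417.4,114.6,61),-.22+np.pi/2)
b=cam("side"); F=[cam("top")["image"].astype(float) for _ in range(10)]; A=np.mean(F,0); np.save("topavg2.npy",A)
o=np.zeros((500,800,3),np.uint8); o[:,:400]=cv2.resize(b["image"][120:270,215:335],(400,500),interpolation=cv2.INTER_CUBIC); o[:400,400:]=cv2.resize(A[165:245,165:245].astype(np.uint8),(400,400),interpolation=cv2.INTER_CUBIC)
cv2.imwrite("pics/up.png",np.clip(o*1.4,0,255).astype(np.uint8))
```

```text
t 11.73 pos [452.5 108.7 165.6] F [ 3.   4.6 -3.5] gap 15.0 q [ 0.24 -0.13 -0.2   1.5   0.    0.46]
d [ 35.5  -2.1 104.6] w [ 0.001 -0.    -0.   ]
```

View pics/up.png

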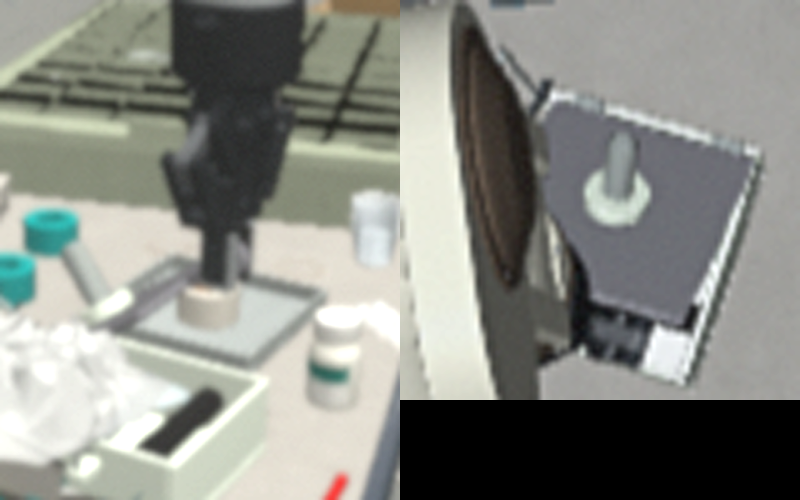

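The cover is raised: the side view shows its spindle leaning back at (80,270) and the tab held at (225,260). The top view shows the cover's right edge running from (750,155) to (690,322), while the pointer is hidden behind the arm. I check the cover angle optically against the wrist geometry.

Run:
```python
from h import *
c=cam("top"); b=cam("side"); 
for yaw in (-.22,-.235):
    xl=np.array([np.cos(yaw),np.sin(yaw),0]); yl=np.array([-np.sin(yaw),np.cos(yaw),0]); z=np.array([0,0,1])
    H=np.array([515,92.8,59])+75*xl
    for a in (0,.6,.65,.7):
        f=-np.cos(a)*xl+np.sin(a)*z; n=np.sin(a)*xl+np.cos(a)*z
        tip=H+75*f+55*n; Cr=H+142*f-65*yl+3*n; B=H-65*yl+3*n; k=lambda p:((proj(c,p)-165)*5+[402,2]).round(1); kb=lambda p:((proj(b,p)-[215,120])*400/120+1.2).round(1)
        pc=proj(c,Cr)-proj(c,B)
        print(yaw,a,"tip",k(tip),"collar",k(H+75*f+13*n),"FR",k(Cr),"BR",k(B),"slope",(pc[0]/pc[1]).round(3),"| side tip",kb(tip),"collar",kb(H+75*f+13*n),"tab",kb(H+175*f),"BLc",kb(H+65*yl))
A=np.load("topavg2.npy").astype(np.uint8)
cv2.imwrite("pics/up2.png",np.clip(cv2.resize(A[180:240,200:245],(600,800),interpolation=cv2.INTER_CUBIC)[:600]*1.6,0,255).astype(np.uint8))
np.save("sideraw.npy",b["image"])
s=cv2.resize(b["image"][175:235,200:290],(800,533),interpolation=cv2.INTER_CUBIC); cv2.imwrite("pics/up3.png",np.clip(s*1.5,0,255).astype(np.uint8))
g=A[:,:,1]; np.set_printoptions(linewidth=220)
print("top spindle rows188-198 cols 202-218");print(g[188:200,202:218])
print("right edge rows");print(g[200:234:3,214:240])
```

```text
-0.22 0 tip [606.6 227.3] collar [616.7 238.8] FR [686.4 379.1] BR [758.9 156. ] slope -0.325 | side tip [132.5 306.9] collar [131.4 366.3] tab [271.8 425. ] BLc [-23.1 395.9]
-0.22 0.6 tip [623.4 144. ] collar [618.4 194.6] FR [686.8 321.3] BR [759.8 153.6] slope -0.435 | side tip [ 73.6 244.7] collar [104.8 302.5] tab [234.1 266. ] BLc [-23.1 395.9]
-0.22 0.65 tip [625.6 136.1] collar [619.3 189.3] FR [688.2 312.8] BR [759.8 153.4] slope -0.45 | side tip [ 67.7 241.3] collar [101.2 297.8] tab [226.9 253.2] BLc [-23.1 395.9]
-0.22 0.7 tip [627.8 128.3] collar [620.3 183.9] FR [689.8 303.7] BR [759.9 153.3] slope -0.466 | side tip [ 61.8 238.1] collar [ 97.5 293.2] tab [219.1 240.7] BLc [-23.1 395.9]
-0.235 0 tip [606.6 227.3] collar [616.7 238.8] FR [684.3 380.2] BR [760.1 158. ] slope -0.341 | side tip [132.5 306.9] collar [131.4 366.3] tab [270.7 426. ] BLc [-23.2 394.7]
-0.235 0.6 tip [624.5 144.3] collar [618.9 194.7] FR [685.2 322.6] BR [761.1 155.6] slope -0.454 | side tip [ 74.1 244.4] collar [105.1 302.3] tab [233.3 266.6] BLc [-23.2 394.7]
-0.235 0.65 tip [626.8 136.5] coll
[... 1767 characters left out ...]
  77  78 115 174 127  69  80 116 116 114 114 114 116 115]
 [ 79  79  79  81  79  81  79  79  79  78  80  75  90 171 177 125  66  76 115 116 114 116 114 113 113 114]
 [ 81  79  77  80  79  79  79  79  80  77  80 116 170 174 124  65  77 116 115 113 112 113 113 113 115 114]
 [ 78  78  79  79  80  79  80  79  80  96 154 167 173 125  66  75 118 116 115 113 114 113 114 113 113 114]
 [100  99  91  90  88  81  81  82  59  20  61 151 127  66  75 117 115 115 114 113 115 112 114 115 114 115]
 [ 29  71 151 121  89  85  60  43  26  60 152 132  72  97 117 116 115 114 115 113 113 114 114 115 114 115]
 [ 86 175 176 173 172 173 173 174 161 166 130  71  96 117 117 114 114 113 114 115 115 116 117 114 114 115]]
```

View pics/up3.png

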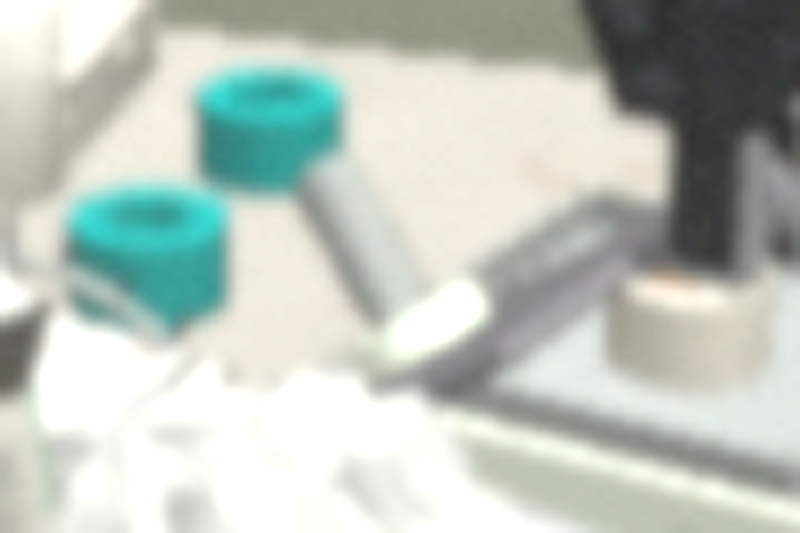

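Wrist geometry gives about 0.64 and the top-view edge slope −0.453 gives about 0.66, which agree. The pointer angle matters most, so I cross-check it against the quadrant ticks in the averaged, unobstructed frame.

Run:
```python
from h import *
c=cam("top"); g=np.load("topavg.npy")[:,:,1].astype(np.float32); np.set_printoptions(linewidth=220)
print("cols 176-196"); 
for y in range(173,212): print(y,g[y,176:197].round().astype(int))
for yaw in(-.22,):
    xl=np.array([np.cos(yaw),np.sin(yaw),0]); yl=np.array([-np.sin(yaw),np.cos(yaw),0]); z=np.array([0,0,1])
    pv=np.array([515,92.8,59])+75*xl
    for yy in (74,80,84):
        print(yy,[(int(a),proj(c,pv+yy*yl+88*(-np.cos(np.radians(a))*xl+np.sin(np.radians(a))*z)).round(1).tolist()) for a in range(0,101,10)])
```

```text
cols 176-196
173 [115 114 114 114 114 113 114 115 107 105 114 114 113 113 115 114 115 116 115 114 114]
174 [114 114 115 114 114 113 113 114 103  84 106 115 113 114 113 114 113 114 114 115 114]
175 [113 113 116 115 114 115 115 116 111  87  81 102 115 115 115 115 114 113 114 113 115]
176 [113 112 114 115 114 114 113 114 115 112  72  74 113 117 116 113 115 114 114 115 114]
177 [112 113 111 114 115 113 113 115 118 104  97  70 100 117 117 117 116 114 116 116 115]
178 [112 113 113 115 115 115 112 116 122  90 111  82  73 102 118 118 115 116 115 115 115]
179 [113 115 114 115 115 115 113 104 116 101 113  97  75  78 104 117 116 116 116 115 113]
180 [112 113 112 115 115 115 111  94 102 115 117 114  98  75  74 110 118 103  96 102 116]
181 [114 112 114 112 114 113 107 111  93 113 116 115 112  97  74  93 112  72  47  75 113]
182 [114 113 112 113 112 111 102 117 102 114 116 115 115 116  99  75  88  57  40  92 114]
183 [116 113 113 113 113 115 114 119 115 115 114 114 114 118 116  95  58  45  56 142 142]
184 [115 112 113 113 113 114 110 104 114 113 113 113 113 116 120 114  58  35  82 175 174]
185 [11
[... 2460 characters left out ...]
 208.8]), (20, [182.6, 206.7]), (30, [182.4, 203.8]), (40, [182.5, 200.2]), (50, [183.0, 195.9]), (60, [183.8, 191.2]), (70, [185.0, 186.1]), (80, [186.5, 181.0]), (90, [188.1, 175.9]), (100, [190.0, 171.1])]
80 [(0, [182.2, 209.5]), (10, [181.3, 208.2]), (20, [180.7, 206.1]), (30, [180.5, 203.2]), (40, [180.6, 199.6]), (50, [181.0, 195.3]), (60, [181.9, 190.6]), (70, [183.0, 185.5]), (80, [184.5, 180.4]), (90, [186.2, 175.3]), (100, [188.0, 170.5])]
84 [(0, [181.0, 209.1]), (10, [180.1, 207.9]), (20, [179.4, 205.7]), (30, [179.2, 202.8]), (40, [179.3, 199.2]), (50, [179.7, 194.9]), (60, [180.5, 190.2]), (70, [181.7, 185.1]), (80, [183.2, 180.0]), (90, [184.8, 174.9]), (100, [186.7, 170.1])]
```

The tick series fits the model (rows within about 0.5 px at the tick radius). The pointer comes out at 0.648 from slope and about 0.67 from the ticks, and its end point is consistent with both, so I take 0.65 to 0.66. The cover is at about 0.64, so I nudge it up about 0.013 rad.

drive_tool:
  motion:
    - {"dx":-0.7,"dy":0,"dz":-1,"wx":0,"wy":0,"wz":0,"grip":1}
    - {"dx":-1.4,"dy":0,"dz":-1.9,"wx":0,"wy":0,"wz":0,"grip":1}
    - {"dx":-1.4,"dy":0,"dz":-1.9,"wx":0,"wy":0,"wz":0,"grip":1}
    - {"dx":-1.4,"dy":0,"dz":-1.9,"wx":0,"wy":0,"wz":0,"grip":1}
    - {"dx":-1.4,"dy":0,"dz":-1.9,"wx":0,"wy":0,"wz":0,"grip":1}
    - {"dx":-1.4,"dy":0,"dz":-1.9,"wx":0,"wy":0,"wz":0,"grip":1}

```text
t: 12.93
ee_pos: [453.4, 108.5, 166.9]
ee_rot: [-0.001, 0.11, 0.994, 0.001]
force: [3.2, 5.3, -6.2]
finger_gap: 14.8
```

Run:
```python
from h import *
s=ctrl.get_state(); d=s["ee_pos"]-np.array([418.5,116.2,61.6]); print(s["t"],s["ee_pos"].round(1),s["force"].round(1),round(s["finger_gap"],1),np.abs(s["qd"]).max())
ch=np.linalg.norm(d); print("angle chord",2*np.arcsin(ch/350),"asin z",np.arcsin(d[2]/175),"dir",2*np.arctan2(np.hypot(d[0],d[1]),d[2]))
b=cam("side"); t=cam("top"); o=np.zeros((600,800,3),np.uint8)
o[:300,:]=cv2.resize(t["image"][100:265,90:530],(800,300),interpolation=cv2.INTER_CUBIC); o[300:]=cv2.resize(b["image"][140:280,130:503],(800,300),interpolation=cv2.INTER_CUBIC)
cv2.imwrite("pics/final.png",np.clip(o*1.4,0,255).astype(np.uint8))
```

```text
12.9333 [453.4 108.5 166.9] [ 3.2  5.3 -6.2] 14.8 0.002058252156561338
angle chord 0.6466352008869258 asin z 0.645535968290531 dir 0.6552744051348751
```

View pics/final.png

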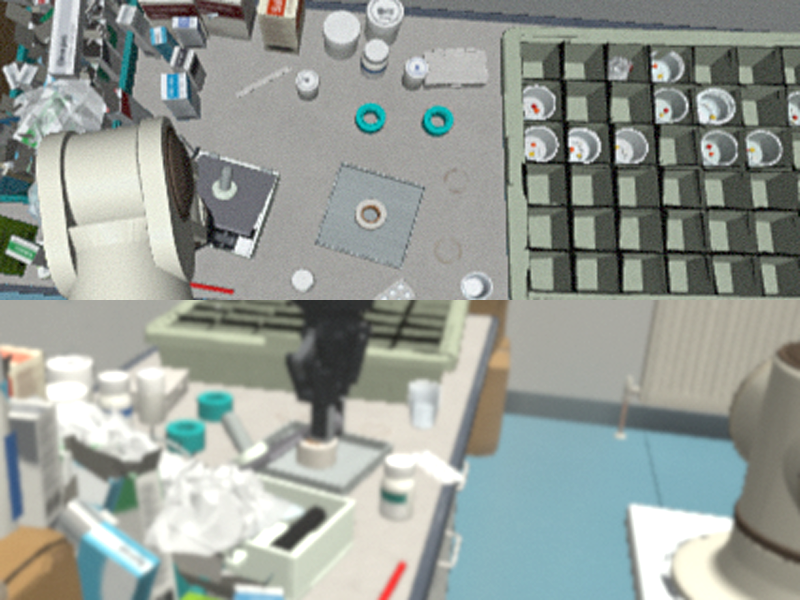

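The roll is flat in the tray at (371,214), the vial, bottle and cups are all standing, and the cover is held still at about 0.65 rad. I hand the job in.

```bash
python3 -c "
from h import *
print(ctrl.finish_job()); s=ctrl.get_state(); print(s['t'],s['ee_pos'],s['finger_gap'])"
```

```text
the job is handed in; nothing more can be done
None
the job is handed in; nothing more can be done
```

I slid the roll off the spindle and set it flat in the tray. Touch-down came at the height I expected, and I opened the gripper only after contact. I then raised the cover by its tab and handed the job in at about 13 s with the tab still pinched and the arm at rest.

**Cover angle:** the gripper's path from the closed position puts the cover at 0.645 to 0.655 rad. The cover's edge in the top view, measured just before a last nudge of about 0.01 rad, gave about 0.66.

**Pointer angle:** I read the pointer as 0.65 rad from the slope of its arm and about 0.67 from the quadrant ticks, which was the less certain reading. I aimed for 0.65 to 0.66, so the match could be off by about 0.02 rad.

**What I could not check:** in the side view the bag hides the pointer, and in the top view the arm covers it once the cover is up. I could not compare the two directly at the end, or see that the pointer had stayed put. It was unchanged in the last clear view, before the tab was gripped.

**Other things:** in the last picture the roll lies flat in the tray and the vial, bottle and cups are standing. The highest wrist force I saw was about 23 N, when setting the roll down. My very first move call was refused for missing fields and moved nothing.

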